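# Focus the dish imager to its marker and store the setting

### The job

On the dish imager's sloping panel, turn the focus knob until its white pointer line stands at the red marker, then let go of it. Then press the round blue store button fully in, keep it in for at least two seconds without a break, and release it. Leave the bottles and the cup beside the imager standing where they are.

Things in the scene. Friction and masses are not known exactly. Their poses are not given: they have to be found in the camera images.
- imager: White dish imager, 250 (x) x 240 (y) x 335 mm high, fixed to the worktop; origin at the centre of its underside, z up, -x its front (toward the robot), +y to the left as seen from the robot. Its front is a sloping control panel; behind that a stage with a petri dish at z = 115 mm under a camera head on a column at the back. It stands left of a tall glass pane.
- panel_mid (a point): Middle of the panel's face. The panel slopes 35 degrees from level and rises away from the robot, from 30 to 110 mm above the worktop. Local x runs up the slope, y to the left, z out of the panel (outward normal (-0.574, 0, 0.819) in the imager's frame). Face 120 x 220 mm. The knob's axis is at y = +48 mm, the button at y = -68 mm, both at x = 0.
- head_front (a point): Middle of the front face of the white camera head, 84 mm wide (y), from 267 to 333 mm above the worktop; it reaches backward from here. A hand pointing straight down over the knob may meet it, one tilted to the panel's normal is clear. Its black lens tube sinks 8 mm per radian of the knob.
- focus_grip (a point): Middle of the focus knob's grip bar, on the knob's axis, 24 mm out from the panel's face. Local x runs along the bar toward the pointer end, z out of the panel. Dark steel bar 50 mm long, 14 mm thick, flat-sided, from 8 to 34 mm above the face, on a round skirt 55 mm across and 8 mm high. A white line runs on top of the bar from its middle to the pointer end and down it.
- focus (a joint): Angle of the focus knob, rad: 0 with the pointer straight up the slope, growing clockwise as seen by one facing the panel (pointer to the right). It stays where left: dry friction 0.05 N m; stops at -2 and 2.
- pointer_tip (a point): Point that turns with the knob, 36 mm from its axis in the pointer's direction, 2 mm above the panel's face.
- marker_tip (a point): Centre of the red marker bar (13 x 7 mm) on a flat black ring round the knob, 36 mm from the knob's axis, 2 mm above the panel's face. It cannot be moved. When the pointer stands at the marker this point and pointer_tip coincide.
- marker (a joint): Angle of the red marker about the knob's axis, rad, counted as for the knob: equal values mean the pointer stands at the marker. At the start the marker lies 0.45 to 1.4 rad clockwise of the pointer.
- store_top (a point): Centre of the top face of the blue store button (34 mm diameter) when released 22 mm above the panel's face; round black housing 50 mm across, 12 mm high. It moves along the panel's normal (local z out of the panel).
- store (a joint): Travel of the store button, m: 0 released, 0.006 fully in; it springs back. Fully in takes 5 N.
- stain_bottle: Brown dropper bottle with black cap, 34 mm diameter, 85 mm high, loose, beside the imager; origin at the centre of its underside.
- buffer: White dropper bottle with blue cap, 30 mm diameter, 78 mm high, loose, beside the imager; origin at the centre of its underside.
- sample_cup: Sample cup with yellow lid, 62 mm diameter, 68 mm high, loose, beside the imager; origin at the centre of its underside.

How it is judged:
By the outcome, as a careful person would: the job done as asked, in the order asked, and still so for the second after the job is handed in, with the robot touching nothing.
It also fails if it takes over 46 s, if anything falls off the work surface, if the arm or the gripper's body presses on something with over 40 N, if the wrist force passes 120 N, or if a joint passes its speed limit or range.

### The arm

A 7-joint arm with a two-finger parallel gripper is mounted at the origin on a cart in front of the work surface, level with it; the furniture and walls round the work are solid. World frame = base frame: x ahead of the robot, y to its left, z up, the work surface at z = 0. Lengths are in m, angles in rad, forces in N, time in s.
With the tool pointing down it reaches from about 0.35 to 0.775 m from the base axis. Payload 3.1 kg.
Tool frame: the origin (TCP) lies at the very end of the fingers, on their centre line; the grasp point (between the pads) lies 19 mm behind it (bot.grip_point_offset is the distance from the TCP to the grasp point, in m); x points along the fingers, y is the direction in which the jaws open and shut, and the axes are right-handed (so a half turn about x gives the same grasp; the last joint's range is limited). The gripper opens to 85 mm and grips with 20 to 120 N. Pads are 22 mm wide; open, the fingers measure 114 mm over their backs; the gripper's body (76 mm by 85 mm) begins 54 mm behind the grasp point. The pads swing forward as they close: fully open they stand 13 mm farther back than shut.
Start: joints at [-1.229, 0.311, 0.014, 1.512, -0.004, 1.319, -0.027], TCP at [0.206, 0.51, 0.231] pointing down, gripper open.
Joint ranges: [-2.7, 2.7], [-0.3, 1.91], [-1.27, 1.3], [0.12, 2.57], [-1.44, 4.58], [0.2, 2.03], [-3.05, 3.05]. Speed limits (rad/s): [2.79, 2.79, 3.14, 3.14, 3.14, 3.14, 3.14].

### API

Orientations are given as [roll, pitch, yaw] about the fixed x, y, z axes, in that order (R = Rz(yaw) Ry(pitch) Rx(roll)).
In Python, from workcell import bot gives the robot as it stands.
- The arm moves only by the tool arm_command, never from a script. Its argument "increments" is a list of rows, each a list of 3 entries, a list of its own where there are three numbers: the turn, a rotation vector about the tool's x, y, z in degrees, then the shift along the tool's x, y, z in cm, then the gripper's target within -1 to 1 (shut at 1, half-way at 0, fully open at -1). A call has 1 to 8 rows; each row is the pose to reach, as a shift and turn from the pose commanded when the call began, along the tool's axes at that moment; what a row does not reach only later rows make up. A row lasts 1/8 s, in which the tool goes at most 62.5 mm and 10.7 degrees, less where a joint would pass 70% of its speed; a pose out of reach is approached as far as the arm can. A call with a gripper value outside its range is refused whole. The fingers move at their own pace and stop on an object; "newtons" is the grip in N (left out, the last holds). Time passes only in rows, so rows that repeat a pose let the fingers close. It gives the time, the measured TCP pose, the force and the opening at its end, in the units of the state.
- bot.read_state(): the state, without advancing time (a new reading comes with each control period).
- bot.capture(name): name is "scene" or "top" or "wrist"; returns a dict with "frame" (400x640x3 uint8, red, green, blue), "fovy" (degrees; the focal length in pixels is half the picture's height over the tangent of half this angle, whatever the lens; pixels are square), "cx", "cy" (the principal point, pixels), "cam_to_world" (4x4, takes a point from camera to world coordinates). Camera axes: x right, y down, z forward; pixel columns grow to the right and rows downward; lengths in m; the calibration is good to about 2 mm. A picture is of the moment at which its call begins. There is no depth.
- bot.job_done(): hands the job in, once; it reports no verdict.
The state is a dict: "time_s": time; "joint_pos": joint angles; "dq": joint speeds; "joint_efforts": joint torques, N m; "eef_pos": TCP position; "tcp_rot": TCP orientation; "contact_force": force on the tool from outside, world axes, zero at the start; "wrist_torque": the same for the moment, N m; "width": opening from 0.0 (shut) to 1.0 (fully open).
Only numpy, scipy, OpenCV 4.12 (cv2) and the standard library are available. Lean on these libraries where they do the work, as an engineer would, in place of code of your own. Each camera call takes 0.05 s, during which the arm holds its last target.

## Working session

There is one attempt and no reset: what is moved stays moved. The work goes in short steps, Python scripts to look and compute and a tool call to move; the robot and the scene stay as the last step left them, time stands still between calls to the robot, and variables do not carry over. Pictures are saved under pics/ and viewed, and the job is handed in when it is done.

Besides the shell and the picture viewer there is one more tool, called after "Call:" by a JSON object that holds its "name" and its "arguments", one argument or row to a line. arm_command: Moves the arm, as the interface text tells. Its arguments: {"type":"object","properties":{"increments":{"type":"array","items":{"type":"array"}},"newtons":{"type":"number"}},"required":["increments"]}

```bash
mkdir -p pics; ls; python3 - <<'E'
from workcell import bot
import cv2,json,numpy as np
s=bot.read_state();print(s)
for n in["scene","top","wrist"]:
    c=bot.capture(n);cv2.imwrite(f"pics/{n}0.png",c["frame"][:,:,::-1])
    print(n,c["fovy"],c["cx"],c["cy"],np.round(c["cam_to_world"],4).tolist())
E
```

```text
pics
{'time_s': 0.0, 'joint_pos': array([-1.22871163,  0.31173109,  0.01397569,  1.51305162, -0.00440159,
        1.31917992, -0.02723179]), 'dq': array([-2.70926629e-06,  2.99464833e-04,  7.05559835e-04, -1.90548510e-03,
       -1.48481649e-03,  2.68524380e-03,  1.21096337e-03]), 'joint_efforts': array([ 6.42625264e-05, -3.79909480e+01,  1.45976306e-01, -2.30593014e+01,
        1.22103357e-02,  1.36645191e-02,  3.85149619e-06]), 'eef_pos': array([0.20564841, 0.50932956, 0.23022024]), 'tcp_rot': array([-1.53249252,  1.5684571 , -1.91621707]), 'contact_force': array([-0.637416  ,  0.15565798,  0.498691  ]), 'wrist_torque': array([-0.01143523,  0.00354883, -0.03257784]), 'width': 0.999038535398645}
scene 53.493231588859274 315.300526381053 204.0630602227644 [[0.5881, -0.3853, 0.7111, -0.0124], [-0.8088, -0.2781, 0.5182, -0.159], [-0.0019, -0.8799, -0.4751, 0.6067], [0.0, 0.0, 0.0, 1.0]]
top 44.11072679989452 320.5767481168012 203.08304300391492 [[-0.0066, -0.9933, 0.1157, 0.493], [-0.9998, 0.0085, 0.0159, 0.3232], [-0.0168, -0.1155, -0.9932, 1.2231], [0.0, 0.0, 0.0, 1.0]]
wrist 66.66340133709943 318.03149353310624 197.6095010544006 [[0.3756, 0.8854, 0.274, 0.1357], [0.9268, -0.3585, -0.1121, 0.5378], [-0.0011, 0.2961, -0.9552, 0.3734], [0.0, 0.0, 0.0, 1.0]]
```

View pics/scene0.png

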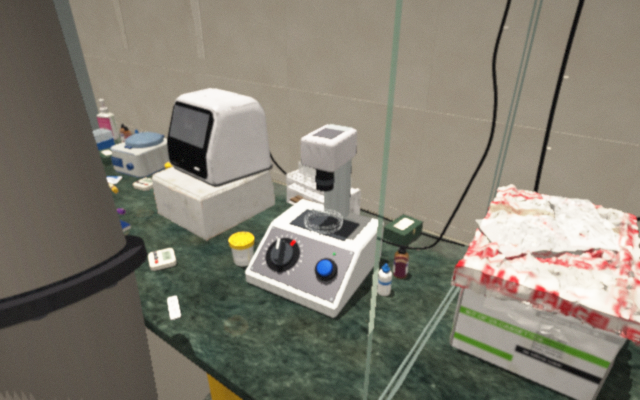

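View pics/top0.png

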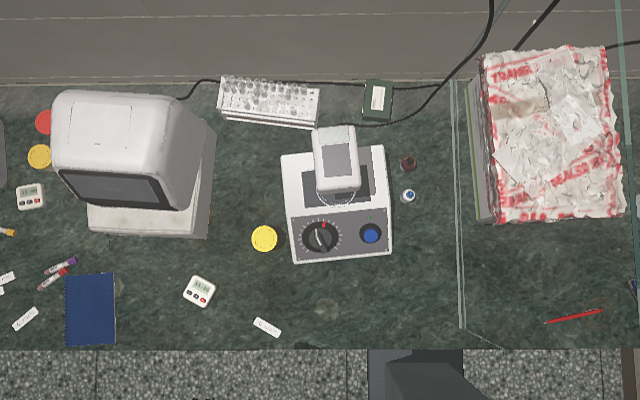

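View pics/wrist0.png

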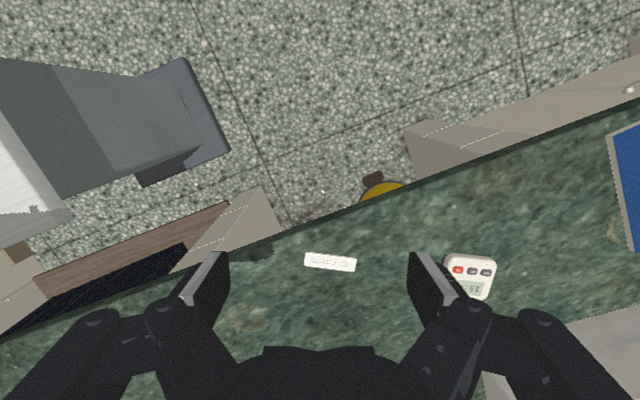

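The scene view shows the imager at about (315,245) with the knob at (283,255) and the button at (325,268). In the top view the knob is at (320,237) and the button at (370,234). I'll enlarge both.

```bash
python3 - <<'E'
import cv2
a=cv2.imread("pics/scene0.png")[190:320,235:400];cv2.imwrite("pics/s0c.png",cv2.resize(a,None,fx=4.8,fy=4.6,interpolation=cv2.INTER_CUBIC))
a=cv2.imread("pics/top0.png")[140:270,270:430];cv2.imwrite("pics/t0c.png",cv2.resize(a,None,fx=5,fy=4.6,interpolation=cv2.INTER_CUBIC))
E
```

```text
(no output)
```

View pics/s0c.png

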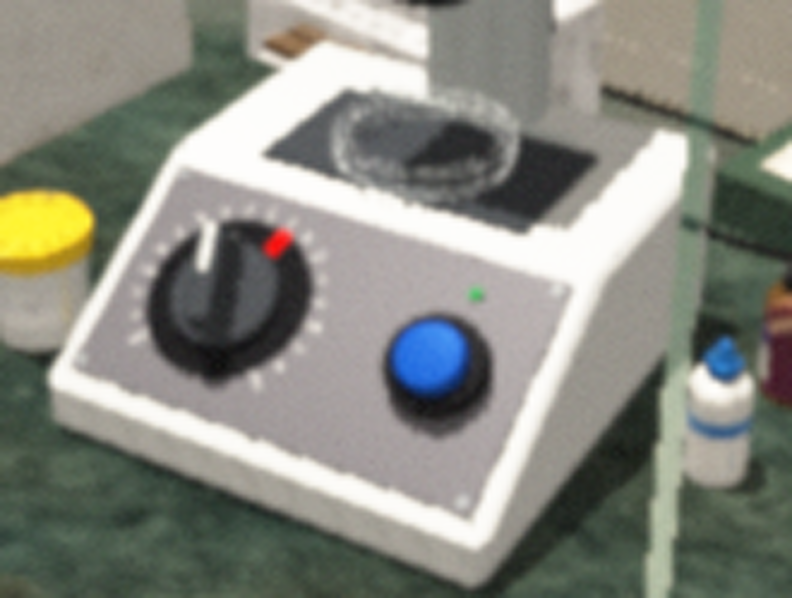

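View pics/t0c.png

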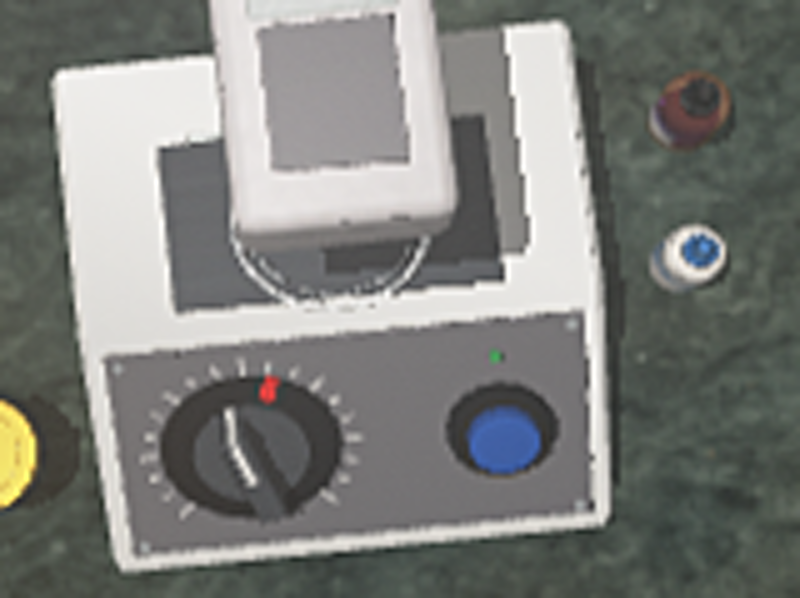

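```bash
cat > h.py <<'E'
import numpy as np
from scipy.spatial.transform import Rotation as R
from scipy.optimize import least_squares
def proj(c,p):
    M=np.linalg.inv(np.array(c["cam_to_world"]));q=M[:3,:3]@p+M[:3,3]
    f=200/np.tan(np.radians(c["fovy"])/2);return np.array([c["cx"]+f*q[0]/q[2],c["cy"]+f*q[1]/q[2]])
a=np.radians(35);n=np.array([-np.sin(a),0,np.cos(a)]);u=np.array([np.cos(a),0,np.sin(a)]);l=np.array([0,1,0.])
mid=np.array([-0.125+0.04/np.tan(a),0,0.07])
def panel(P,x,y,z):  # P: X,Y,yaw
    p=mid+u*x+l*y+n*z
    return R.from_euler('z',P[2]).apply(p)+[P[0],P[1],0]
def knob(P,th,r,h): return panel(P,r*np.cos(th),.048-r*np.sin(th),h)
E
cat > fit.py <<'E'
from h import *
from workcell import bot
import pickle
cs=bot.capture("scene");ct=bot.capture("top")
S=lambda x,y:(235+x/4.8-.4,190+y/4.6-.4)
T=lambda x,y:(270+x/5-.4,140+y/4.6-.4)
obs=[]
for c,f,L in((cs,S,[(182,170),(575,285),(470,520),(72,365)]),(ct,T,[(105,356),(582,312),(592,503),(133,553)])):
    for (sx,sy),q in zip([(1,1),(1,-1),(-1,-1),(-1,1)],L):
        obs.append((c,f(*q),lambda v,sx=sx,sy=sy:panel(v,.06*sx,.11*sy,0)))
for c,q in((cs,S(430,358)),(ct,T(505,440))): obs.append((c,q,lambda v:panel(v,0,-.068,.022)))
for c,q in((cs,S(279,243)),(ct,T(268,389))): obs.append((c,q,lambda v:knob(v,v[3],.036,.002)))
obs.append((ct,T(252,485),lambda v:knob(v,v[4],0,.034)))
obs.append((ct,T(234,447),lambda v:knob(v,v[4],.025,.034)))
obs.append((ct,T(229,410),lambda v:knob(v,v[4],.025,.008)))
obs.append((cs,S(203,270),lambda v:knob(v,v[4],0,.034)))
obs.append((cs,S(210,222),lambda v:knob(v,v[4],.025,.034)))
res=lambda v:np.concatenate([proj(c,f(v))-q for c,q,f in obs])
r=least_squares(res,[.65,.3,0,.5,-.3],loss='soft_l1')
print(r.x);print(np.round(res(r.x).reshape(-1,2),1).tolist())
np.save("P.npy",r.x)
P=r.x;print("grip",knob(P,0,0,.024),"store",panel(P,0,-.068,.022))
E
python3 fit.py
```

```text
[ 0.6214038   0.30285921  0.0982771   0.31573037 -0.33044963]
[[-0.1, -1.6], [0.2, -0.1], [0.1, -0.2], [-0.5, 0.4], [-0.4, 0.0], [0.3, -0.7], [-0.0, 1.6], [0.2, 0.4], [-0.4, -0.9], [-0.1, 0.8], [0.0, -0.0], [0.1, -0.4], [0.5, -0.7], [-0.5, -0.9], [0.1, 1.2], [0.2, 0.3], [0.5, 0.5]]
grip [0.53544812 0.34261717 0.08965965] store [0.54797154 0.22728946 0.08802134]
```

```bash
cat >> h.py <<'E'
def target(P,th,x,y,h,flip=0):
    """TCP at panel coords, tool x = -n, tool y perpendicular to direction th in panel"""
    Z=R.from_euler('z',P[2]); d=np.cos(th)*u-np.sin(th)*l
    X=-n; Zt=d if not flip else -d; Y=np.cross(Zt,X)
    return Z*R.from_matrix(np.c_[X,Y,Zt]), panel(P,x,y,h)
def cur(s): return R.from_euler('xyz',s["tcp_rot"]),s["eef_pos"]
def delta(s,Rt,p):
    R0,p0=cur(s); return np.round(np.degrees((R0.inv()*Rt).as_rotvec()),2),np.round(100*R0.inv().apply(p-p0),2)
E
python3 - <<'E'
from h import *
from workcell import bot
s=bot.read_state();P=np.load("P.npy")
print(cur(s)[0].as_matrix().round(3))
for f in(0,1):
    Rt,p=target(P,P[4],0,.048,.11,f);print(p,delta(s,Rt,p))
print([x for x in dir(bot) if x[0]!='_'])
E
```

```text
[[-0.     0.374  0.927]
 [-0.001  0.927 -0.374]
 [-1.    -0.001  0.   ]]
[0.48635857 0.3377772  0.16010672] (array([-45.04, -35.88,   2.78]), array([ 7.07, -5.43, 32.45]))
[0.48635857 0.3377772  0.16010672] (array([128.38,   3.41,  43.97]), array([ 7.07, -5.43, 32.45]))
['PlanningError', 'capture', 'grip_point_offset', 'job_done', 'read_state']
```

Call:
{"name": "arm_command", "arguments": {
  "increments": [
    [[-4, -3, 0], [0.3, -0.5, 3], 0],
    [[-9, -7, 0.5], [1, -1.2, 7], 0],
    [[-15, -12, 1], [2, -2, 11.5], 0],
    [[-22, -17, 1.4], [3, -2.8, 16.5], 0],
    [[-28, -22, 1.8], [4.2, -3.6, 21], 0],
    [[-34, -27, 2.2], [5.4, -4.3, 26], 0],
    [[-40, -32, 2.5], [6.4, -5, 30], 0],
    [[-45, -36, 2.8], [7, -5.4, 32.4], 0]
  ],
  "newtons": 40
}}

```text
time_s: 1.25
eef_pos: [0.4873, 0.3363, 0.1606]
tcp_rot: [-0.332, 0.956, 0.097]
contact_force: [0.8, 0.7, 0.9]
width: 0.5
```

Call:
{"name": "arm_command", "arguments": {
  "increments": [
    [[0, 0, 0], [0, 0, 0], 0],
    [[0, 0, 0], [0, 0, 0], 0]
  ]
}}

```text
time_s: 1.5
eef_pos: [0.4858, 0.3406, 0.1622]
tcp_rot: [-0.324, 0.957, 0.104]
contact_force: [0.4, 0.5, -0.1]
width: 0.501
```

```bash
cat > look.py <<'E'
import sys
from h import *
from workcell import bot
import cv2
s=bot.read_state();P=np.load("P.npy")
print(s["time_s"],s["joint_pos"].round(2),s["contact_force"].round(1),s["width"])
for th,h in((P[4],.11),(P[4],.012)): print(delta(s,*target(P,th,0,.048,h)))
for n in sys.argv[2:]:
    c=bot.capture(n);np.savez(f"{n}{sys.argv[1]}.npz",**c);cv2.imwrite(f"pics/{n}{sys.argv[1]}.png",c["frame"][:,:,::-1])
E
python3 look.py 1 wrist scene
```

```text
1.5 [-1.04  0.19  0.16  2.04  0.75  0.59  0.55] [ 0.4  0.5 -0.1] 0.5013360869002387
(array([-0.11,  0.22, -0.12]), array([ 0.18, -0.24, -0.18]))
(array([-0.11,  0.22, -0.12]), array([ 9.98, -0.26, -0.22]))
```

View pics/wrist1.png

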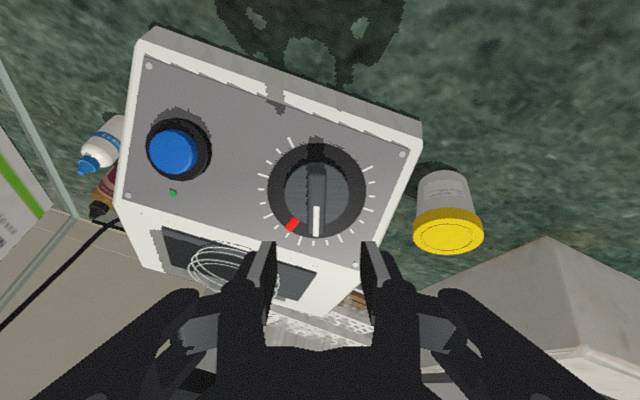

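View pics/scene1.png

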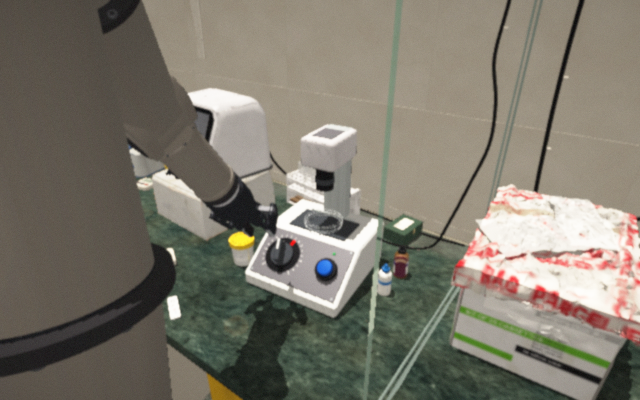

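The wrist view shows the bar nearly vertical at x≈317, centred between the fingers (265 and 370). The marker is at (292,225) and the white line's end at (315,235). I'll add a crop of this to the fit.

```bash
python3 - <<'E'
import cv2
from h import *
P=np.load("P.npy")
im=cv2.imread("pics/wrist1.png")
c=dict(np.load("wrist1.npz"))
for nm,p in dict(btn=panel(P,0,-.068,.022),mark=knob(P,P[3],.036,.002),mid=knob(P,P[4],0,.034),end=knob(P,P[4],.025,.034),bot=knob(P,P[4],.025,.008),c=panel(P,.06,-.11,0),d=panel(P,-.06,-.11,0),e=panel(P,-.06,.11,0)).items(): print(nm,proj(c,p).round(1))
a=im[125:250,125:425];cv2.imwrite("pics/w1c.png",cv2.resize(a,(800,333),interpolation=cv2.INTER_CUBIC))
a=im[135:245,255:385];cv2.imwrite("pics/w1d.png",cv2.resize(a,(650,550),interpolation=cv2.INTER_CUBIC))
E
```

```text
btn [171.7 152.5]
mark [291.4 222.8]
mid [315.2 203.6]
end [315.4 233.6]
bot [315.6 221.3]
c [122.9 197.9]
d [144.8  56.2]
e [408.7 148.7]
```

View pics/w1d.png

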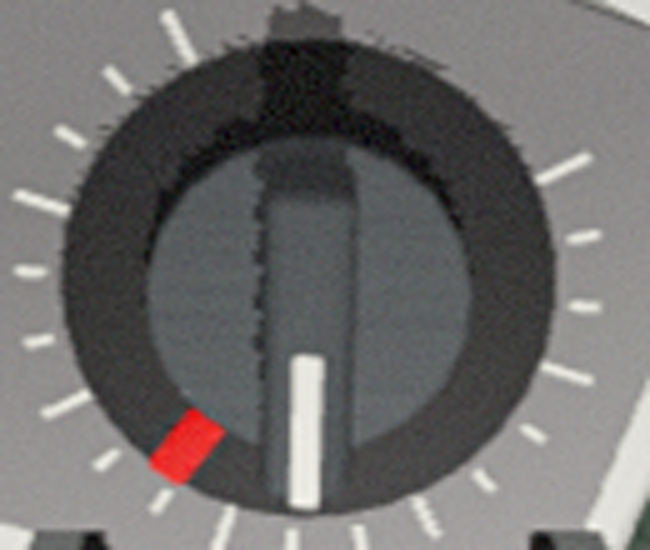

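```bash
cat > fit2.py <<'E'
from h import *
P0=np.load("P.npy");c=dict(np.load("wrist1.npz"))
w=lambda x,y:np.array((255+x/5-.4,135+y/5-.4))
S=[(w(187,446),.036,.002,0),(w(307,355),0,.034,1),(w(303,508),.025,.034,1)]
# knob ring centre/outline too: ring extremes -> approx centre of ring (flat, on face)
def res(v): # mk, th, dx,dy
    r=[]
    for q,rr,h,k in S: r+=list(proj(c,knob(P0,v[k],rr,h))+v[2:]-q)
    return r
s=least_squares(res,[.3,-.3,0,0]);print(s.x,np.round(s.fun,2), "diff deg",np.degrees(s.x[0]-s.x[1]))
E
python3 fit2.py
```

```text
[ 0.34158987 -0.28963268  1.08901231  2.08270614] [-0.33  0.46  0.31  0.08  0.02 -0.54] diff deg 36.16638795387508
```

Call:
{"name": "arm_command", "arguments": {
  "increments": [
    [[0.5, 0, 0], [1.5, -0.1, -0.1], 0],
    [[1, 0, 0], [3.5, -0.2, -0.2], 0],
    [[1, 0, 0], [5.5, -0.2, -0.2], 0],
    [[1, 0, 0], [7.5, -0.2, -0.2], 0],
    [[1, 0, 0], [9, -0.2, -0.2], 0],
    [[1, 0, 0], [9.9, -0.2, -0.2], 0],
    [[1, 0, 0], [9.9, -0.2, -0.2], 0]
  ]
}}

```text
time_s: 2.48
eef_pos: [0.5423, 0.3418, 0.0792]
tcp_rot: [-0.311, 0.957, 0.099]
contact_force: [-0.2, -0.1, -0.2]
width: 0.498
```

```bash
python3 look.py 2 wrist
```

```text
2.475 [-1.01  0.4   0.25  2.02  0.87  0.38  0.42] [-0.2 -0.1 -0.2] 0.49813554254521786
(array([-1.05,  0.14,  0.02]), array([-9.84,  0.12,  0.12]))
(array([-1.05,  0.14,  0.02]), array([-0.04,  0.13,  0.09]))
```

View pics/wrist2.png

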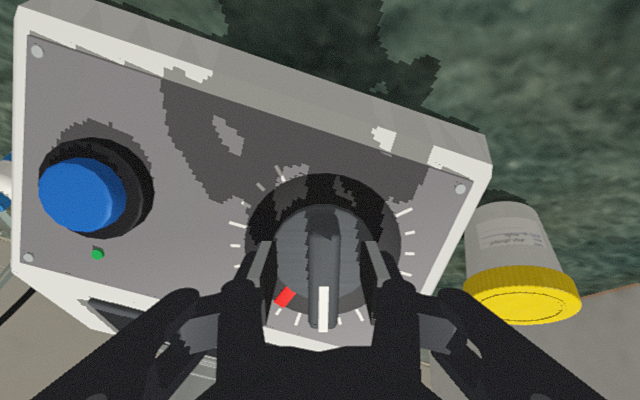

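The fingers straddle the bar (line at x≈323, fingers at 258 and 382). Closing now.

Call:
{"name": "arm_command", "arguments": {
  "increments": [
    [[0, 0, 0], [0, 0, 0], 0.6],
    [[0, 0, 0], [0, 0, 0], 1],
    [[0, 0, 0], [0, 0, 0], 1],
    [[0, 0, 0], [0, 0, 0], 1]
  ],
  "newtons": 40
}}

```text
time_s: 3.02
eef_pos: [0.5412, 0.344, 0.0801]
tcp_rot: [-0.306, 0.957, 0.106]
contact_force: [-4.6, 2.5, 2.7]
width: 0.157
```

```bash
python3 look.py 3 wrist
```

```text
3.025 [-1.01  0.4   0.25  2.02  0.87  0.37  0.42] [-4.6  2.5  2.7] 0.15664483269436805
(array([-1.  ,  0.24, -0.21]), array([-9.72, -0.06,  0.08]))
(array([-1.  ,  0.24, -0.21]), array([ 0.08, -0.1 ,  0.04]))
```

View pics/wrist3.png

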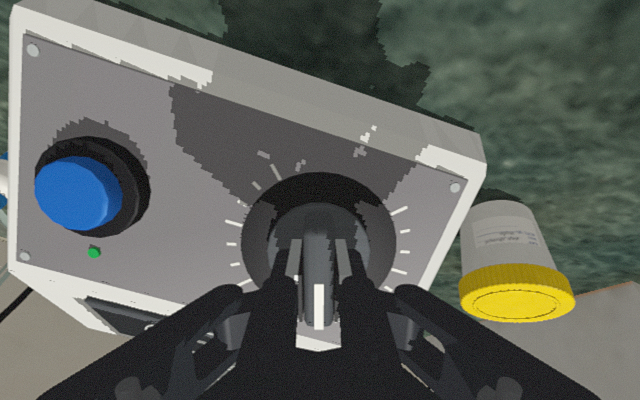

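Call:
{"name": "arm_command", "arguments": {
  "increments": [
    [[5, 0, 0], [0, 0, 0], 1],
    [[11, 0, 0], [0, 0, 0], 1],
    [[17, 0, 0], [0, 0, 0], 1],
    [[23, 0, 0], [0, 0, 0], 1],
    [[29, 0, 0], [0, 0, 0], 1],
    [[34, 0, 0], [0, 0, 0], 1],
    [[36, 0, 0], [0, 0, 0], 1],
    [[36, 0, 0], [0, 0, 0], 1]
  ]
}}

```text
time_s: 4.08
eef_pos: [0.5411, 0.344, 0.08]
tcp_rot: [0.322, 0.957, 0.106]
contact_force: [-5.1, 3.0, 2.8]
width: 0.155
```

```bash
python3 look.py 4 wrist scene top
```

```text
4.075 [-1.13  0.41  0.4   2.02  0.74  0.33 -0.1 ] [-5.1  3.   2.8] 0.1546169374000978
(array([-37.  ,   0.16,  -0.26]), array([-9.72, -0.  ,  0.11]))
(array([-37.  ,   0.16,  -0.26]), array([ 0.08, -0.05,  0.1 ]))
```

View pics/wrist4.png

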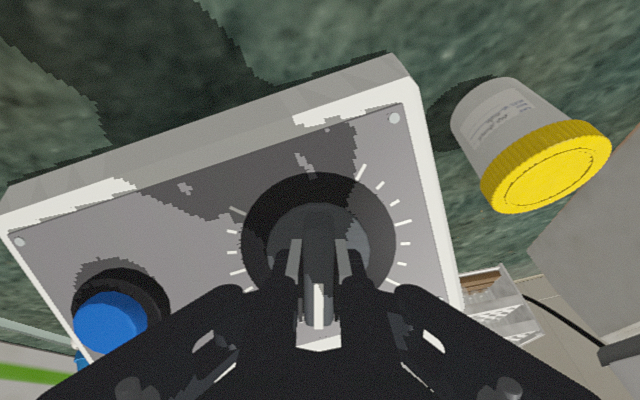

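The knob turned with the gripper, but the marker is now hidden behind the pads. I'll release, back straight off and look.

Call:
{"name": "arm_command", "arguments": {
  "increments": [
    [[0, 0, 0], [0, 0, 0], 0.5],
    [[0, 0, 0], [0, 0, 0], 0],
    [[0, 0, 0], [0, 0, 0], 0],
    [[0, 0, 0], [-2, 0, 0], 0],
    [[0, 0, 0], [-5, 0, 0], 0],
    [[0, 0, 0], [-8, 0, 0], 0],
    [[0, 0, 0], [-9.7, 0, 0], 0],
    [[0, 0, 0], [-9.7, 0, 0], 0]
  ]
}}

```text
time_s: 5.22
eef_pos: [0.4869, 0.3362, 0.16]
tcp_rot: [0.321, 0.956, 0.102]
contact_force: [-0.2, -0.1, 0.4]
width: 0.499
```

```bash
python3 look.py 5 wrist scene top; python3 - <<'E'
import cv2
a=cv2.imread("pics/wrist5.png")[135:245,255:385];cv2.imwrite("pics/w5d.png",cv2.resize(a,(780,660)[:2],interpolation=cv2.INTER_CUBIC)[:600])
E
```

```text
5.225 [-1.2   0.19  0.35  2.05  0.7   0.56 -0.06] [-0.2 -0.1  0.4] 0.49874406093106743
(array([-37.14,   0.23,  -0.12]), array([-0.02,  0.15, -0.07]))
(array([-37.14,   0.23,  -0.12]), array([ 9.78,  0.12, -0.1 ]))
```

View pics/w5d.png

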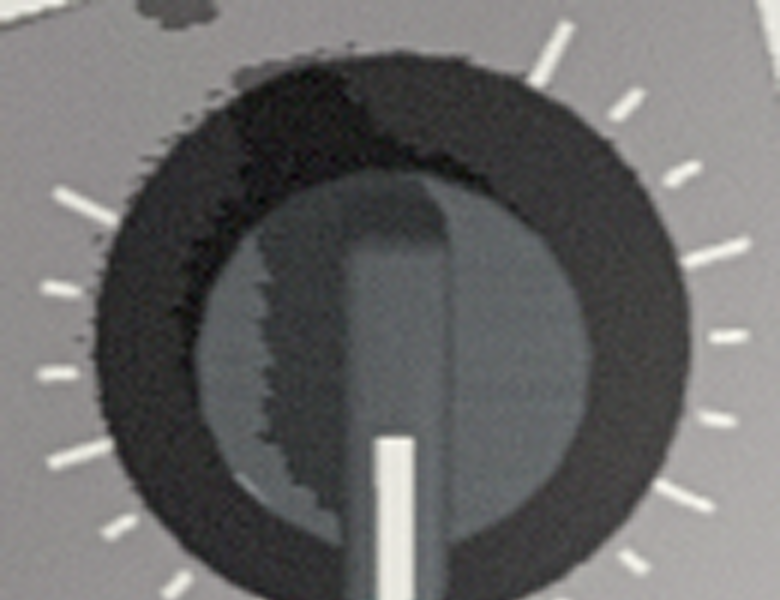

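```bash
python3 - <<'E'
import cv2,numpy as np
f=lambda n,y0,y1,x0,x1:cv2.resize(cv2.imread(f"pics/{n}5.png")[y0:y1,x0:x1],(390,390),interpolation=cv2.INTER_CUBIC)
a=np.hstack([f("wrist",195,245,290,340),f("scene",225,285,255,315)]);cv2.imwrite("pics/c5.png",a)
cv2.imwrite("pics/c5t.png",f("top",205,265,290,350))
E
```

```text
(no output)
```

View pics/c5.png

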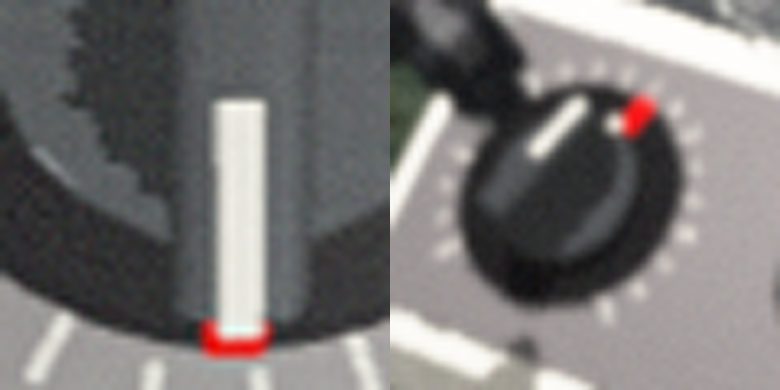

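View pics/c5t.png

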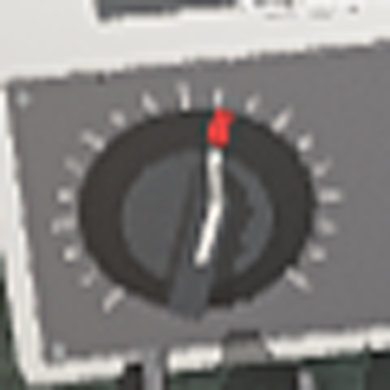

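```bash
cat > fit3.py <<'E'
from h import *
P0=np.load("P.npy");c=dict(np.load("wrist5.npz"))
w=lambda x,y:np.array((290+x/7.8-.45,195+y/7.8-.45))
S=[(w(236.5,353),.0425,.002,0),(w(240,103),0,.034,1),(w(241,335),.025,.034,1)]
def res(v):
    r=[]
    for q,rr,h,k in S: r+=list(proj(c,knob(P0,v[k],rr,h))+v[2:]-q)
    return r
s=least_squares(res,[.3,.3,0,0]);print(s.x,np.round(s.fun,2), "diff deg",np.degrees(s.x[0]-s.x[1]))
E
python3 fit3.py
```

```text
[0.32014693 0.31346501 0.44648148 1.67133679] [ 0.    0.55  0.   -0.48 -0.   -0.06] diff deg 0.3828457756972068
```

```bash
python3 - <<'E'
from h import *
P=np.load("P.npy")
for n,f in (("scene",lambda p:(p+.45-[255,225])*6.5+[390,0]),("top",lambda p:(p+.45-[290,205])*6.5)):
    c=dict(np.load(f"{n}5.npz"))
    for th in(.27,.32,.37): print(n,th,[f(proj(c,knob(P,th,r,h))).round(0).tolist() for r,h in((0,.034),(.025,.034),(.025,.008),(.036,.002))])
s=P; 
from workcell import bot
st=bot.read_state()
for th in(0,.32,-.33): print(delta(st,*target(P,th,0,-.068,.10)))
E
```

```text
scene 0.27 [[537.0, 156.0], [583.0, 100.0], [610.0, 131.0], [635.0, 114.0]]
scene 0.32 [[537.0, 156.0], [586.0, 102.0], [612.0, 132.0], [639.0, 116.0]]
scene 0.37 [[537.0, 156.0], [588.0, 104.0], [614.0, 134.0], [642.0, 119.0]]
top 0.27 [[201.0, 258.0], [214.0, 198.0], [210.0, 159.0], [215.0, 124.0]]
top 0.32 [[201.0, 258.0], [217.0, 199.0], [213.0, 160.0], [220.0, 125.0]]
top 0.37 [[201.0, 258.0], [221.0, 199.0], [217.0, 160.0], [224.0, 126.0]]
(array([-18.15,   0.12,   0.05]), array([  0.84, -10.73,   3.62]))
(array([0.18, 0.13, 0.03]), array([  0.84, -10.73,   3.62]))
(array([-37.06,   0.11,   0.07]), array([  0.84, -10.73,   3.62]))
```

All three views put pointer and marker within about 0.01 rad of each other. In the wrist crop the white line's end at (241,335) sits inside the red bar, which spans x 202–270. Next is the button: close the fingers and move over its axis.

Call:
{"name": "arm_command", "arguments": {
  "increments": [
    [[0, 0, 0], [0.2, -2, 0.7], 0.5],
    [[0, 0, 0], [0.4, -5, 1.7], 1],
    [[0, 0, 0], [0.6, -8, 2.7], 1],
    [[0, 0, 0], [0.8, -10, 3.4], 1],
    [[0, 0, 0], [0.8, -10.7, 3.6], 1],
    [[0, 0, 0], [0.8, -10.7, 3.6], 1],
    [[0, 0, 0], [0.8, -10.7, 3.6], 1]
  ]
}}

```text
time_s: 6.25
eef_pos: [0.503, 0.2254, 0.153]
tcp_rot: [0.318, 0.957, 0.102]
contact_force: [0.1, -0.1, -0.5]
width: -0.0
```

```bash
cat > lb.py <<'E'
import sys
from h import *
from workcell import bot
import cv2
s=bot.read_state();P=np.load("P.npy")
print(s["time_s"],s["joint_pos"].round(2),s["contact_force"].round(1),s["width"])
print(delta(s,*target(P,.32,0,-.068,.022)))
c=bot.capture("wrist");cv2.imwrite(f"pics/wrist{sys.argv[1]}.png",c["frame"][:,:,::-1])
print(proj(c,panel(P,0,-.068,.022)),proj(c,s["eef_pos"]))
E
python3 lb.py 6
```

```text
6.25 [-1.06  0.08  0.42  2.21  0.71  0.42  0.12] [ 0.1 -0.1 -0.5] -0.00025335813234929864
(array([ 0.27,  0.13, -0.16]), array([ 7.9 , -0.28,  0.02]))
[314.67007095 205.73525973] [318.37662664 253.9978486 ]
```

View pics/wrist6.png

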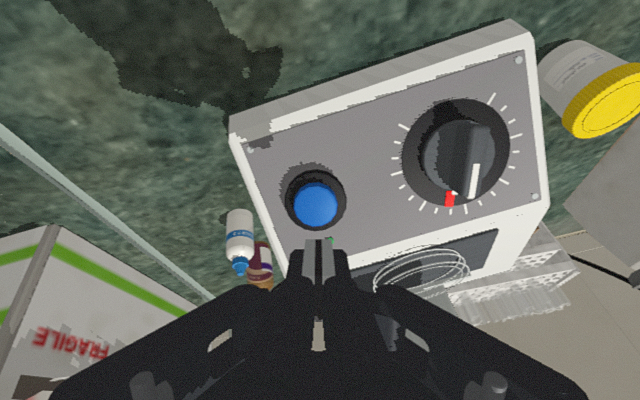

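The button centre is at (318,207), close to the prediction of (315,206). Joint 6 would get near its lower limit at full tilt, so I'll work out a pose tilted 12° less.

```bash
cat > lc.py <<'E'
from h import *
from workcell import bot
s=bot.read_state();P=np.load("P.npy")
Z=R.from_euler('z',P[2])
for hgt in (.05,.022,.016,.012):
    Rt,p=target(P,.32,0,-.068,hgt)
    Rt=R.from_rotvec(np.radians(12)*Z.apply([0,1,0]))*Rt
    print(hgt,delta(s,Rt,p))
print(s["joint_pos"].round(2),s["contact_force"].round(1),s["time_s"])
E
python3 lc.py
```

```text
0.05 (array([ 0.3 , 11.53, -3.91]), array([ 5.1 , -0.28,  0.03]))
0.022 (array([ 0.3 , 11.53, -3.91]), array([ 7.9 , -0.29,  0.03]))
0.016 (array([ 0.3 , 11.53, -3.91]), array([ 8.5 , -0.29,  0.02]))
0.012 (array([ 0.3 , 11.53, -3.91]), array([ 8.9 , -0.29,  0.02]))
[-1.06  0.08  0.42  2.21  0.71  0.42  0.12] [0.7 0.2 0.6] 6.3
```

Call:
{"name": "arm_command", "arguments": {
  "increments": [
    [[0, 3, -1], [1, 0, 0], 1],
    [[0, 7, -2.5], [2.5, -0.1, 0], 1],
    [[0, 11, -3.7], [4, -0.2, 0], 1],
    [[0, 11.5, -3.9], [5, -0.2, 0], 1],
    [[0, 11.5, -3.9], [5, -0.2, 0], 1]
  ]
}}

```text
time_s: 6.92
eef_pos: [0.5307, 0.2251, 0.1105]
tcp_rot: [0.309, 1.171, 0.091]
contact_force: [-0.5, -0.0, 0.3]
width: 0.0
```

```bash
python3 lc.py; python3 lb.py 7
```

```text
0.05 (array([ 0.24, -0.01,  0.18]), array([0.01, 0.09, 0.12]))
0.022 (array([ 0.24, -0.01,  0.18]), array([2.74, 0.28, 0.67]))
0.016 (array([ 0.24, -0.01,  0.18]), array([3.33, 0.32, 0.79]))
0.012 (array([ 0.24, -0.01,  0.18]), array([3.72, 0.35, 0.87]))
[-0.82  0.25  0.34  2.01  0.15  0.53  0.72] [-0.5 -0.   0.3] 6.925
6.925 [-0.82  0.25  0.34  2.01  0.15  0.53  0.72] [-0.5 -0.   0.3] 0.00011371760081383077
(array([  0.26, -11.41,   3.93]), array([2.74, 0.28, 0.67]))
[322.89016004 242.83885612] [318.363211   254.16052082]
```

View pics/wrist7.png

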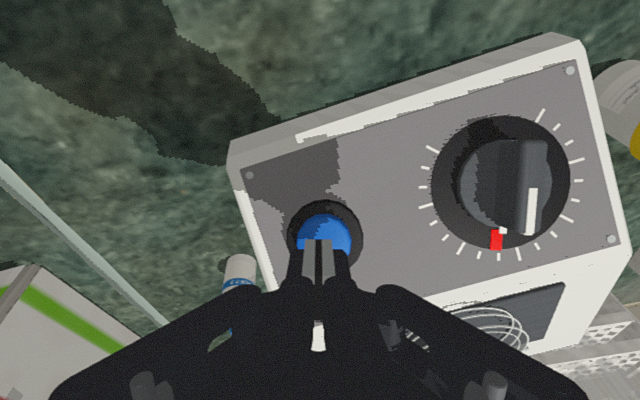

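The fingers are over the button, which is centred near (324,238). I'll press to nominally full travel and check the force.

Call:
{"name": "arm_command", "arguments": {
  "increments": [
    [[0, 0, 0], [1.2, 0.1, 0.3], 1],
    [[0, 0, 0], [2.2, 0.2, 0.5], 1],
    [[0, 0, 0], [2.8, 0.3, 0.7], 1],
    [[0, 0, 0], [3.1, 0.3, 0.75], 1],
    [[0, 0, 0], [3.3, 0.3, 0.8], 1],
    [[0, 0, 0], [3.3, 0.3, 0.8], 1]
  ]
}}

```text
time_s: 7.72
eef_pos: [0.5491, 0.2279, 0.0868]
tcp_rot: [0.315, 1.173, 0.097]
contact_force: [-24.6, -5.3, 32.1]
width: 0.003
```

```bash
python3 lc.py; python3 lb.py 8
```

```text
0.05 (array([ 0.18, -0.21,  0.1 ]), array([-2.9 , -0.25, -0.61]))
0.022 (array([ 0.18, -0.21,  0.1 ]), array([-0.16, -0.07, -0.05]))
0.016 (array([ 0.18, -0.21,  0.1 ]), array([ 0.42, -0.03,  0.07]))
0.012 (array([ 0.18, -0.21,  0.1 ]), array([0.81, 0.  , 0.15]))
[-0.78  0.32  0.32  1.99  0.11  0.48  0.76] [-24.6  -5.3  32.1] 7.725
7.725 [-0.78  0.32  0.32  1.99  0.11  0.48  0.76] [-24.6  -5.3  32.1] 0.003182722033418698
(array([  0.19, -11.61,   3.86]), array([-0.16, -0.07, -0.05]))
[317.12095587 254.82626554] [318.38773534 254.13553548]
```

View pics/wrist8.png

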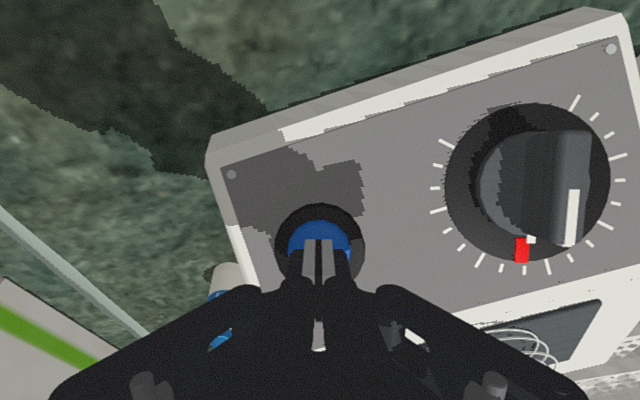

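The force along the normal is about 40 N against a 5 N button, so it is bottomed out and pressed harder than needed. I'll ease to about 15 N and hold.

Call:
{"name": "arm_command", "arguments": {
  "increments": [
    [[0, 0, 0], [-0.2, 0, 0], 1],
    [[0, 0, 0], [-0.2, 0, 0], 1]
  ]
}}

```text
time_s: 8.02
eef_pos: [0.5489, 0.2278, 0.0872]
tcp_rot: [0.314, 1.173, 0.096]
contact_force: [-15.3, -2.4, 17.2]
width: -0.001
```

Call:
{"name": "arm_command", "arguments": {
  "increments": [
    [[0, 0, 0], [0, 0, 0], 1],
    [[0, 0, 0], [0, 0, 0], 1],
    [[0, 0, 0], [0, 0, 0], 1],
    [[0, 0, 0], [0, 0, 0], 1],
    [[0, 0, 0], [0, 0, 0], 1],
    [[0, 0, 0], [0, 0, 0], 1],
    [[0, 0, 0], [0, 0, 0], 1],
    [[0, 0, 0], [0, 0, 0], 1]
  ]
}}

```text
time_s: 9.02
eef_pos: [0.5488, 0.2278, 0.0872]
tcp_rot: [0.314, 1.173, 0.096]
contact_force: [-14.7, -3.7, 17.5]
width: -0.002
```

Call:
{"name": "arm_command", "arguments": {
  "increments": [
    [[0, 0, 0], [0, 0, 0], 1],
    [[0, 0, 0], [0, 0, 0], 1],
    [[0, 0, 0], [0, 0, 0], 1],
    [[0, 0, 0], [0, 0, 0], 1],
    [[0, 0, 0], [0, 0, 0], 1],
    [[0, 0, 0], [0, 0, 0], 1],
    [[0, 0, 0], [0, 0, 0], 1],
    [[0, 0, 0], [0, 0, 0], 1]
  ]
}}

```text
time_s: 10.02
eef_pos: [0.5489, 0.2278, 0.0872]
tcp_rot: [0.314, 1.173, 0.096]
contact_force: [-14.6, -2.5, 17.3]
width: -0.003
```

Call:
{"name": "arm_command", "arguments": {
  "increments": [
    [[0, 0, 0], [0, 0, 0], 1],
    [[0, 0, 0], [0, 0, 0], 1],
    [[0, 0, 0], [0, 0, 0], 1],
    [[0, 0, 0], [0, 0, 0], 1],
    [[0, 0, 0], [0, 0, 0], 1],
    [[0, 0, 0], [0, 0, 0], 1],
    [[0, 0, 0], [0, 0, 0], 1],
    [[0, 0, 0], [0, 0, 0], 1]
  ]
}}

```text
time_s: 11.02
eef_pos: [0.5489, 0.2278, 0.0872]
tcp_rot: [0.314, 1.173, 0.096]
contact_force: [-15.8, -2.8, 19.0]
width: -0.001
```

```bash
python3 look.py 9 scene top; python3 - <<'E'
import cv2,numpy as np
a=cv2.resize(cv2.imread("pics/scene9.png")[200:320,230:350],(390,390),interpolation=cv2.INTER_CUBIC)
b=cv2.resize(cv2.imread("pics/top9.png")[190:270,320:400],(390,390),interpolation=cv2.INTER_CUBIC)
cv2.imwrite("pics/c9.png",np.hstack([a,b]))
E
```

```text
11.025 [-0.78  0.32  0.32  1.99  0.12  0.48  0.76] [-15.8  -2.8  19. ] -0.0013285534167475901
(array([-36.91, -12.41,  -0.04]), array([-8.73, 10.38, -5.41]))
(array([-36.91, -12.41,  -0.04]), array([ 0.85, 11.03, -3.45]))
```

View pics/c9.png

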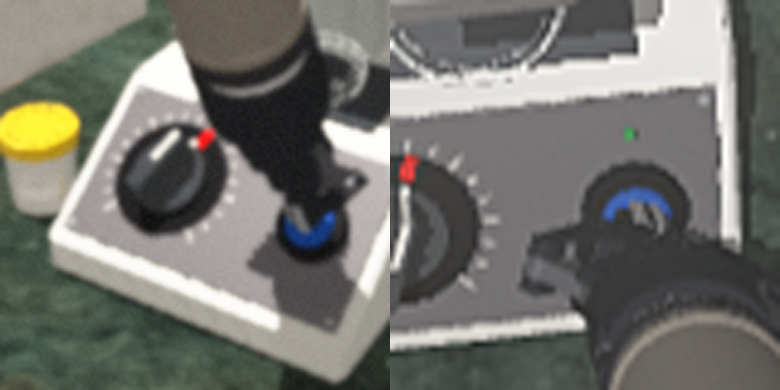

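The fingertips bear on the middle of the button, with its surface down in the housing. It has been held about 3 s. I'll release slowly, watching the force to confirm the stroke.

Call:
{"name": "arm_command", "arguments": {
  "increments": [
    [[0, 0, 0], [-0.2, 0, 0], 1],
    [[0, 0, 0], [-0.2, 0, 0], 1]
  ]
}}

```text
time_s: 11.38
eef_pos: [0.5485, 0.2277, 0.0877]
tcp_rot: [0.313, 1.172, 0.095]
contact_force: [-5.9, -1.2, 5.1]
width: 0.005
```

Call:
{"name": "arm_command", "arguments": {
  "increments": [
    [[0, 0, 0], [-0.2, 0, -0.1], 1],
    [[0, 0, 0], [-0.2, 0, -0.1], 1]
  ]
}}

```text
time_s: 11.62
eef_pos: [0.5476, 0.2276, 0.0891]
tcp_rot: [0.312, 1.171, 0.094]
contact_force: [-4.4, -0.5, 2.0]
width: 0.003
```

Call:
{"name": "arm_command", "arguments": {
  "increments": [
    [[0, 0, 0], [-0.2, 0, -0.1], 1],
    [[0, 0, 0], [-0.2, 0, -0.1], 1]
  ]
}}

```text
time_s: 11.88
eef_pos: [0.5469, 0.2276, 0.0911]
tcp_rot: [0.312, 1.17, 0.094]
contact_force: [-3.1, -0.8, 1.3]
width: 0.002
```

Call:
{"name": "arm_command", "arguments": {
  "increments": [
    [[0, 0, 0], [-0.2, 0, 0], 1],
    [[0, 0, 0], [-0.2, 0, 0], 1]
  ]
}}

```text
time_s: 12.12
eef_pos: [0.5469, 0.2276, 0.0935]
tcp_rot: [0.314, 1.168, 0.095]
contact_force: [-1.6, -0.3, 0.6]
width: 0.002
```

Call:
{"name": "arm_command", "arguments": {
  "increments": [
    [[0, 0, 0], [-0.2, 0, 0], 1],
    [[0, 0, 0], [-0.2, 0, 0], 1]
  ]
}}

```text
time_s: 12.38
eef_pos: [0.5465, 0.2279, 0.0957]
tcp_rot: [0.315, 1.167, 0.096]
contact_force: [0.3, 0.3, 0.7]
width: -0.001
```

The release showed a stiff stop above about 7 N, then a soft spring over some 6 mm down to 0 N. So the button was fully in throughout the hold. Withdrawing for a final look.

Call:
{"name": "arm_command", "arguments": {
  "increments": [
    [[0, 0, 0], [-2, 0, 0], 1],
    [[0, 0, 0], [-5, 0, -0.5], 1],
    [[0, 0, 0], [-9, 0, -1.5], 1],
    [[0, 0, 0], [-12, 0, -3], 1],
    [[0, 0, 0], [-14, 0, -4], 1],
    [[0, 0, 0], [-14, 0, -4], 1],
    [[0, 0, 0], [-14, 0, -4], 1]
  ]
}}

```text
time_s: 13.25
eef_pos: [0.4555, 0.231, 0.2085]
tcp_rot: [0.313, 1.169, 0.093]
contact_force: [1.0, -0.1, -0.1]
width: -0.0
```

```bash
python3 look.py 10 scene top wrist; python3 - <<'E'
import cv2,numpy as np
a=cv2.resize(cv2.imread("pics/scene10.png")[190:320,235:415],(540,390),interpolation=cv2.INTER_CUBIC)
b=cv2.resize(cv2.imread("pics/wrist10.png")[60:260],(640,200))
cv2.imwrite("pics/c10.png",a)
E
```

```text
13.25 [-0.97 -0.    0.32  2.02  0.29  0.8   0.53] [ 1.  -0.1 -0.1] -0.00037284992504462913
(array([-3.695e+01, -1.220e+01,  3.000e-02]), array([ 6.05, 10.41, -1.42]))
(array([-3.695e+01, -1.220e+01,  3.000e-02]), array([15.63, 11.07,  0.51]))
```

View pics/c10.png

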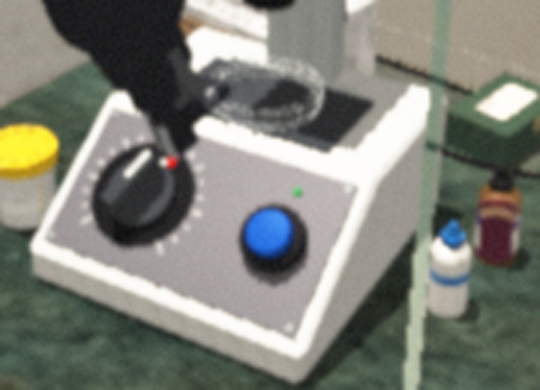

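View pics/wrist10.png

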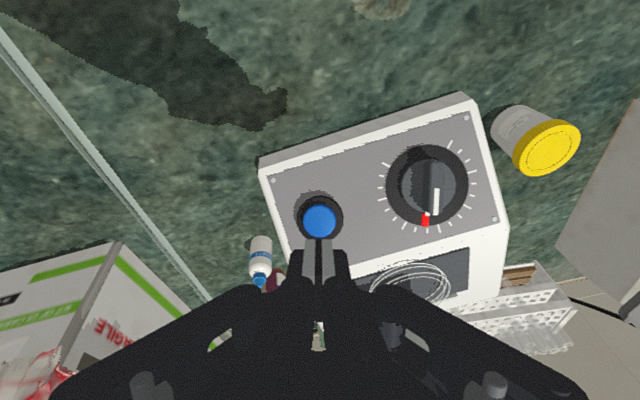

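View pics/top10.png

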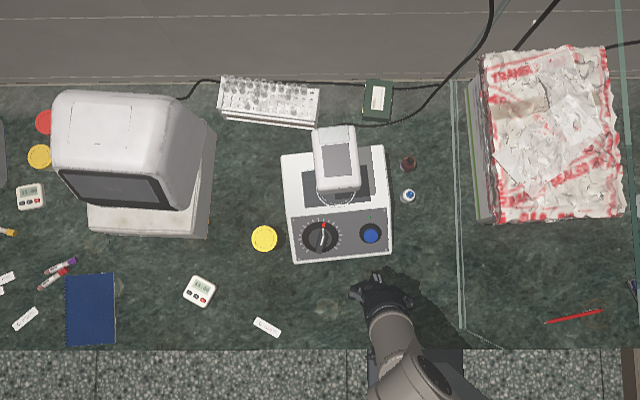

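The button is out again (scene crop 270,232) and the pointer is still at the red marker. The cup (264,238) and bottles (407,162 and 408,195) stand where they did in the top view. The arm is clear, so I'm handing in.

```bash
python3 -c "
from workcell import bot
print(bot.job_done())"
```

```text
the job is handed in; nothing more can be done
None
```

I turned the focus knob about 36° clockwise to the red marker and let go. I then pressed the store button fully in, held it for about 3 s and released it. I handed the job in at about 13 s.

- **Knob:** after letting go, the wrist view put the pointer about 0.4° short of the marker. The scene and top views agreed within what they can resolve. It still stood at the marker in the last pictures.
- **Button:** the force stayed at about 23 N along the panel's normal for the whole hold. On release there was a stiff stop, then a soft spring over about 6 mm down to zero. The last pictures show the button out again.
- **Surroundings:** the cup and both bottles stand where they were, and the arm is clear of everything.

**Two things that did not go as planned:**
- **Press force:** the first press reached about 40 N at the fingertips before I eased it off. It was the fingertips on the button, not the arm or the gripper's body, and far below the 120 N wrist limit.
- **Stop height:** at the stop, the measured tip height was about 4 mm above my estimate. I put that down to the 12° tilt I used for pressing plus calibration error.

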